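Feed a tube rack past the spring gate of a rack loader

ROBOT

A 6-joint arm with a two-finger parallel gripper is mounted at the origin on the work surface. World frame = base frame: x ahead of the robot, y to its left, z up, the work surface at z = 0. Lengths are in m, angles in rad, forces in N, time in s.
With the tool pointing down it reaches from about 0.375 to 0.75 m from the base axis. Payload 9 kg.
Tool frame: the origin (TCP) lies on the centre line of the jaws, within the pads' length; the fingertips stand 11 mm ahead of it and the grasp point (between the pads) lies 8 mm behind it; z points along the fingers, y is the direction in which the jaws open and shut (so a half turn about z gives the same grasp; the last joint's range is limited). The gripper opens to 85 mm and grips with 20 to 120 N. Pads are 22 mm wide; open, the fingers measure 114 mm over their backs; the gripper's body (76 mm by 85 mm) begins 54 mm behind the grasp point. The pads swing forward as they close: fully open they stand 13 mm farther back than shut.
Start: joints at [-1.408, 0.104, 0.097, 1.564, 0, 1.353], TCP at [0.223, -0.557, 0.242] pointing down, gripper open.
Joint ranges: [-2.99, 2.99], [-0.84, 1.86], [-1.1, 1.16], [-1.84, 2.11], [-1.51, 1.56], [-3.14, 3.14]. Speed limits (rad/s): [2.22, 2.22, 2.57, 3.14, 3.14, 3.14].

INTERFACE

Orientations are given as a rotation vector (axis times angle).
In Python, from bench import bot, eyes gives the robot as it stands.
- The arm moves only by the tool step_arm, never from a script. Its argument "targets" is one flat list of numbers, 7 for each row, row after row: the opening, from 0 (shut) to 1 (fully open), then the shift along the tool's x, y, z in cm, then the turn, a rotation vector about the tool's x, y, z in rad. In form: [claw, x, y, z, ax, ay, az, claw, x, y, z, ax, ay, az, ...]. A call has 1 to 12 rows; each row is the pose to reach, as a shift and turn from the pose commanded when the call began, along the tool's axes at that moment; what a row does not reach only later rows make up. A row lasts 1/12 s, in which the tool goes at most 41.7 mm and 7.16 degrees, less where a joint would pass 70% of its speed; a pose out of reach is approached as far as the arm can. A call with a gripper value outside its range is refused whole. The fingers move at their own pace and stop on an object; the grip force is fixed at half the most. Time passes only in rows, so rows that repeat a pose let the fingers close. It gives the time, the measured TCP pose, the force and the opening at its end, in the units of the state.
- bot.get_obs(): the state, without advancing time (a new reading comes with each control period).
- eyes.get_image(name): name is "side" or "top" or "wrist"; returns (picture, depth): 480x640x3 uint8, red, green, blue; 480x640 float32, m along the optical axis (not along the pixel's ray), 0 where there is no reading.
- eyes.camera_info(name): a dict with "fx", "fy", "cx", "cy" (pixels), "k1" (the pictures are not rectified: a ray, as slopes to the right and down, at radius r is drawn at 1 + k1 r^2 times it, then the intrinsics apply), "R" (3x3) and "t" (3): a world point X has camera coordinates R X + t. Camera axes: x right, y down, z forward; pixel columns grow to the right and rows downward; lengths in m; the calibration is good to about 2 mm. A picture is of the moment at which its call begins: read the wrist's pose just before it. camera_info takes no time and is no camera call; for the wrist camera it gives the pose at the moment of the call.
- bot.finish_job(): hands the job in, once; it reports no verdict.
The state is a dict: "clock": time; "joints": joint angles; "joint_vel": joint speeds; "joint_efforts": joint torques, N m; "tool_pos": TCP position; "tool_rot": TCP orientation; "ft_force": force on the tool from outside, world axes, zero at the start; "torque": the same for the moment, N m; "width": opening from 0.0 (shut) to 1.0 (fully open).
Only numpy, scipy, OpenCV 4.12 (cv2) and the standard library are available. Lean on these libraries where they do the work, as an engineer would, in place of code of your own. Each camera call takes 0.05 s, during which the arm holds its last target.

TASK

Load the tube rack into the analyser's rack loader: with one fingertip push the loader's hinged side flap outward so that its gate bar swings up, and keep it held open while you push the rack along the lane, past the gate, fully home against the end stop; then let the gate close behind it. The rack is only pushed, never lifted or tipped, and the gate bar must not strike or rest on the rack or its tubes. Leave the plate, the tip box and the bottle where they are.

Things in the scene. Friction and masses are not known exactly. Their poses are not given: they have to be found in the camera images.
- chute: Rack loader, fixed: white tray with a black deck (top z = 10 mm) and an open lane along its x axis, the way racks are pushed; y is left, z up. Origin: lane centreline, bench level, under the closed gate bar. In this frame (mm): tray x -210 to 135, y -80 to 105; lane 29 wide, walls 4 thick, tops z = 22, x -193 to 107; beyond x = 127 a white housing 70 high. Else only the gate rises over z = 30.
- lane_stop (a point): Middle of the end stop's face at the lane's far end, 107 mm past the gate bar along the loader's x, 26 mm above the bench. The stop is 40 mm high over the bench. Axes as the loader's.
- gate_hinge (a point): Point of the gate's hinge axis beside the bar: the loader's x = 0, y = 30, z = 24 mm. The axis is parallel to the lane, left of it. Axes as the loader's; does not move with the gate.
- gate (a joint): Angle (rad) of the gate, one steel part turning on the hinge axis: a long side flap, and the gate bar at right angles to it. 0 = closed: flap upright, bar across the lane. It grows to 1.5 as the flap is pushed outward (loader's +y) and folds down to the left, nearly flat, and the bar swings up. From 1.1 on the bar clears rack and tubes. A spring closes it, 0.05 N m at 0, 0.15 N m at 1.3.
- flap_edge (a point): Middle of the flap's free edge, 55 mm from the hinge axis (z = 79 mm when closed); moves with the gate. The flap is 2.5 mm thick and runs from the loader's x = -190 to +45 mm. A fingertip h above the hinge axis and s outward from it holds the gate at about atan(s/h), anywhere along the flap (3 to 4 N at s = 40 mm); more than 55 mm from the axis it slips off.
- rack: White tube rack, five grey-capped tubes fixed in it, loose, about 0.16 kg, standing in the lane before the gate. 96 mm long (its x, along the lane), 26 wide, 48 high; an end plate 18 mm wide and 48 mm high at each end. Origin: centre of its underside, on the deck. It slides at about 1 N. Home against the stop, its origin is at the loader's x = 59 mm, its tail 11 mm past the bar's centre.
- rack_tail (a point): Middle of the rear face (to push on) of the rack's tail end plate: 48 mm behind the rack's origin, 38 mm above its underside, 48 mm above the bench. The plate's top is 58 mm above the bench. Axes as the rack's.
- plate: Bystander: white 96-well plate, 127 x 85 x 14 mm, loose. Origin: centre of its underside.
- tipbox: Bystander: closed box of pipette tips, 122 x 84 x 62 mm, grey with a clear lid, loose. Origin: centre of its underside.
- bottle: Bystander: small amber bottle, 54 mm in diameter, 88 mm high, loose. Origin: centre of its underside.
- bar_tip (a point): Tip of the gate bar, 50 mm from the hinge axis; moves with the gate. The bar is a steel strip fixed to the flap's hinge, 4 mm thick along the lane, 12 mm high. Closed it lies across the lane at the loader's x = 0, y = 30 to -20, z = 22 to 34 mm, and a rack pushed against it cannot open it. Open at 1.3 rad it stands up to 75 mm high between y = 13 and 40 mm.
Mind the look-alikes: they are no part of the job. Leave any purple look-alike of the rack alone.

How it is judged:
By the outcome, as a careful person would: the job done as asked, in the order asked, and still so for the second after the job is handed in, with the robot touching nothing.
It also fails if it takes over 43 s, if anything falls off the work surface, if the arm or the gripper's body presses on something with over 40 N, if the wrist force passes 120 N, or if a joint passes its speed limit or range.

## Working session

There is one attempt and no reset: what is moved stays moved. The work goes in short steps, Python scripts to look and compute and a tool call to move; the robot and the scene stay as the last step left them, time stands still between calls to the robot, and variables do not carry over. Pictures are saved under pics/ and viewed, and the job is handed in when it is done.

Besides the shell and the picture viewer there is one more tool, called after "Call:" as name(argument=value, ...), one argument or row to a line, values as JSON. step_arm: Moves the arm, as the interface text tells. Its arguments: {"type":"object","properties":{"targets":{"type":"array"}},"required":["targets"]}

```bash
mkdir -p pics; ls; cat > h.py <<'E'
import numpy as np, cv2, sys
from bench import bot, eyes
from scipy.spatial.transform import Rotation as Rn
def snap(n,f):
    im,d=eyes.get_image(n); cv2.imwrite(f'pics/{f}.png',im[:,:,::-1]); np.save(f'pics/{f}.npy',d); 
    ci=eyes.camera_info(n); np.savez(f'pics/{f}_ci.npz',**{k:np.array(v) for k,v in ci.items()}); return im,d,ci
def load(f):
    return cv2.imread(f'pics/{f}.png'),np.load(f'pics/{f}.npy'),dict(np.load(f'pics/{f}_ci.npz'))
def ray(ci,u,v):
    K=np.array([[ci['fx'],0,ci['cx']],[0,ci['fy'],ci['cy']],[0,0,1]],float)
    p=cv2.undistortPoints(np.array([[[u,v]]],float),K,np.array([float(ci['k1']),0,0,0,0]))[0,0]
    R=np.array(ci['R']);t=np.array(ci['t']); return -R.T@t, R.T@np.array([p[0],p[1],1.])
def atz(ci,u,v,z):
    c,r=ray(ci,u,v); return c+r*(z-c[2])/r[2]
def atd(ci,d,u,v):
    c,r=ray(ci,u,v); return c+r*d[int(round(v)),int(round(u))]
def proj(ci,X):
    c=np.array(ci['R'])@np.array(X)+np.array(ci['t']); a,b=c[0]/c[2],c[1]/c[2]; s=1+float(ci['k1'])*(a*a+b*b)
    return float(ci['fx'])*a*s+float(ci['cx']), float(ci['fy'])*b*s+float(ci['cy'])
def crop(f,x0,y0,x1,y1,s,o):
    im=cv2.imread(f'pics/{f}.png')[y0:y1,x0:x1]; cv2.imwrite(f'pics/{o}.png',cv2.resize(im,None,fx=s,fy=s,interpolation=cv2.INTER_CUBIC))
E
python3 -c "
from h import *
for n in ['top','side','wrist']: snap(n,n+'0')
print(bot.get_obs())"
```

```text
pics
{'clock': 0.15, 'joints': array([-1.40770395e+00,  1.04586270e-01,  9.66710987e-02,  1.56387071e+00,
        4.23980797e-06,  1.35309462e+00]), 'joint_vel': array([ 0.00072946, -0.00240253,  0.00208168,  0.00039489,  0.00136243,
        0.00152122]), 'joint_efforts': array([ 3.10093223e-03, -5.57360637e+01,  5.04004920e+01,  1.26581267e-02,
       -3.25206684e-04,  8.18481965e-06]), 'tool_pos': array([ 0.22296669, -0.55679302,  0.24169956]), 'tool_rot': array([-3.08385028e+00, -5.94355371e-01, -4.90788952e-05]), 'ft_force': array([-0.7416756 , -0.52749953,  0.40381249]), 'torque': array([-0.00887599, -0.05147358, -0.05643531]), 'width': 0.9988774712973916}
```

View pics/top0.png

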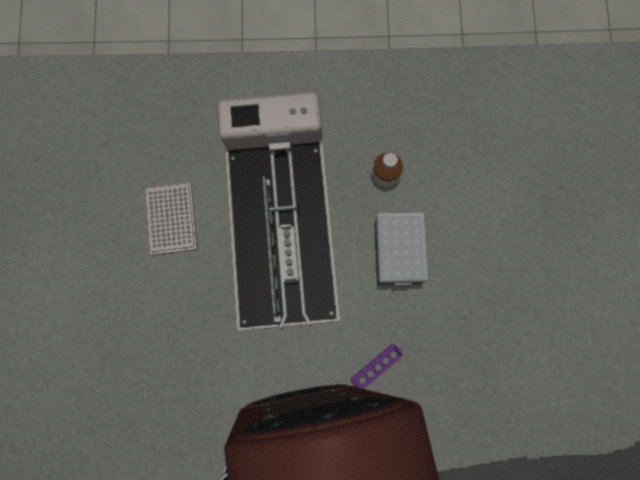

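View pics/side0.png

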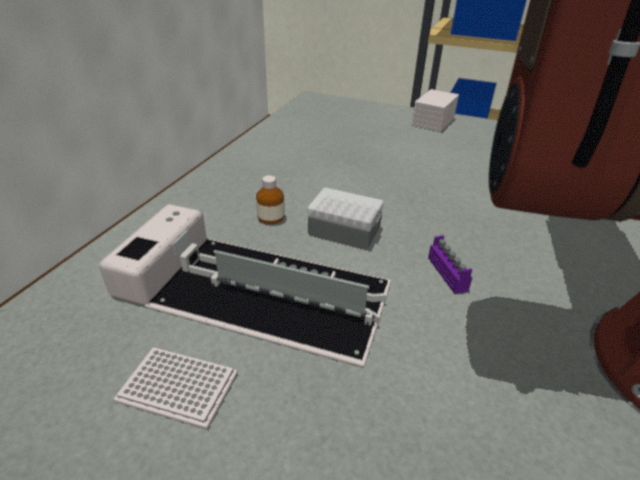

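View pics/wrist0.png

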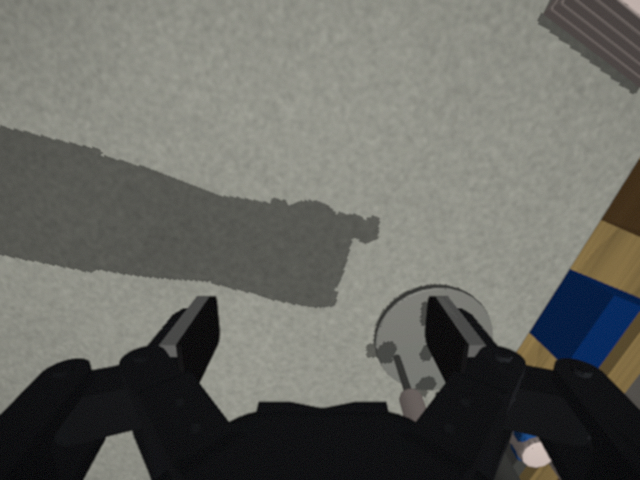

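The white rack stands in the lane at top px (290,253), with the gate bar at (284,209) and the flap on the left at (272,250). The purple look-alike is at (377,367) and stays untouched. I'll enlarge the loader before measuring.

```bash
python3 -c "
from h import *
crop('top0',210,85,345,335,3,'c1')
crop('top0',255,165,315,290,5,'c2')
im,d,ci=load('top0'); c,r=ray(ci,320,240); print(c,r,ci['fx'])"
```

```text
[0.3593619  0.01322884 1.03059649] [ 0.20399539  0.00803287 -0.97920085] 572.0925618127881
```

View pics/c1.png

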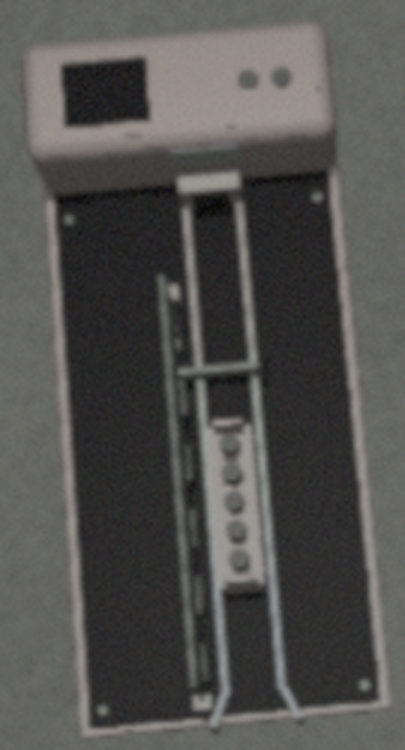

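View pics/c2.png

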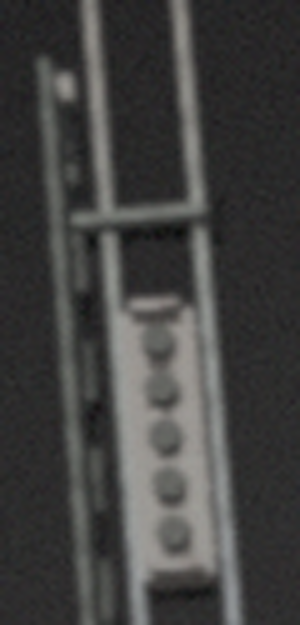

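```bash
cat > fit.py <<'E'
from h import *
from scipy.optimize import least_squares
im,d,ci=load('top0')
P=[((-210,105,10),(83,733)),((-210,-80,10),(388,705)),((0,-20,34),(260,366)),((0,30,34),(180,373)),
 ((45,30,79),(162,275)),((-190,30,79),(192,690)),((0,16.5,22),(203,385)),((107,0,40),(210,193))]
L=np.array([p[0] for p in P])/1000; U=np.array([p[1] for p in P])/3+[210,85]
def tf(q,X):
    c,s=np.cos(q[2]),np.sin(q[2]); X=np.atleast_2d(X); return np.c_[q[0]+c*X[:,0]-s*X[:,1],q[1]+s*X[:,0]+c*X[:,1],X[:,2]]
if __name__=='__main__':
    f=lambda q:(np.array([proj(ci,x) for x in tf(q,L)])-U).ravel()
    r=least_squares(f,[.55,.05,0],loss='soft_l1'); print(r.x); print(f(r.x).reshape(-1,2).round(1))
    np.save('q.npy',r.x); q=r.x
    for u,v,z,n in [(242,587,.058,'tail top'),(229,422,.058,'head top')]:
        w=atz(ci,u/3+210,v/3+85,z); c,s=np.cos(q[2]),np.sin(q[2]); e=w[:2]-q[:2]; print(n,w,'local',c*e[0]+s*e[1],-s*e[0]+c*e[1])
    for n,X in dict(tail=(-.15,0,.048),home=(.011,0,.048),flapm=(-.1,.03,.079)).items(): print(n,tf(q,X)[0])
E
python3 fit.py
```

```text
[0.62828898 0.08190471 0.06544045]
[[-1.2  1.7]
 [ 1.4  1.2]
 [-0.  -0.5]
 [-1.1 -0.4]
 [ 0.3  0.6]
 [ 0.5 -2.4]
 [-0.7 -3.3]
 [ 0.7  0.6]]
tail top [0.49222234 0.0731286  0.058     ] local -0.1363493041078886 0.00014058182463436847
head top [0.58906232 0.07927768 0.058     ] local -0.03931448732697173 -5.6228915863790804e-05
tail [0.47861005 0.07209565 0.048     ]
home [0.63926544 0.08262404 0.048     ]
flapm [0.52654122 0.10530112 0.079     ]
```

```bash
cat > mv.py <<'E'
from h import *
q=np.load('q.npy'); cy,sy=np.cos(q[2]),np.sin(q[2]); RL=np.array([[cy,-sy,0],[sy,cy,0],[0,0,1]])
def W(l): return RL@np.array(l)+[q[0],q[1],0]
def Lc(w): return RL.T@(np.array(w)-[q[0],q[1],0])
def st():
    o=bot.get_obs(); R=Rn.from_rotvec(o['tool_rot']).as_matrix(); return o,R
def rel(l,Rt=None):
    o,R=st(); s=R.T@(W(l)-o['tool_pos'])*100
    if Rt is None: return s
    return s,Rn.from_matrix(R.T@Rt).as_rotvec()
Rd=RL@np.diag([1,-1,-1.])   # tool x along loader x
Rd2=RL@np.diag([-1,1,-1.])
E
python3 -c "
from mv import *
o,R=st(); print(R.round(3)); ci=eyes.camera_info('wrist'); c=-np.array(ci['R']).T@ci['t']; print('cam in tool',R.T@(c-o['tool_pos']), (R.T@np.array(ci['R']).T).round(2))
print(o['joints'])
for RR in (Rd,Rd2): print(rel((-.165,-.02,.2),RR))
"
```

```text
[[ 0.928  0.372 -0.   ]
 [ 0.372 -0.928  0.001]
 [ 0.    -0.001 -1.   ]]
cam in tool [ 0.07197121  0.00114286 -0.13181847] [[ 0.   -0.96 -0.28]
 [ 1.    0.   -0.  ]
 [ 0.   -0.28  0.96]]
[-1.40770395e+00  1.04586270e-01  9.66710987e-02  1.56387071e+00
  4.23980797e-06  1.35309462e+00]
(array([ 45.0590446 , -47.4427446 ,   4.22557131]), array([-9.91625854e-04, -6.38589279e-05,  3.15353602e-01]))
(array([ 45.0590446 , -47.4427446 ,   4.22557131]), array([ 9.09956580e-05, -1.41301538e-03, -2.82623871e+00]))
```

Call:
step_arm(
  targets=[0.59,45,-47.4,4,0,0,-2.826,0.59,45,-47.4,4,0,0,-2.826,0.59,45,-47.4,4,0,0,-2.826,0.59,45,-47.4,4,0,0,-2.826,0.59,45,-47.4,4,0,0,-2.826,0.59,45,-47.4,4,0,0,-2.826,0.59,45,-47.4,4,0,0,-2.826,0.59,45,-47.4,4,0,0,-2.826,0.59,45,-47.4,4,0,0,-2.826,0.59,45,-47.4,4,0,0,-2.826,0.59,45,-47.4,4,0,0,-2.826,0.59,45,-47.4,4,0,0,-2.826],
)

```text
clock: 1.15
tool_pos: [0.4077, -0.0913, 0.2117]
tool_rot: [1.844, 2.543, -0.0]
ft_force: [2.2, -0.0, -0.2]
width: 0.586
```

```bash
python3 -c "
from mv import *
o,R=st(); print(o['clock'],o['tool_pos'],o['joints'],o['width']);print(rel((-.165,-.02,.2),Rd2))
"
```

```text
1.15 [ 0.40768235 -0.09133043  0.21167013] [-5.35737156e-01 -4.72874251e-01 -4.71489214e-01  1.57153268e+00
 -7.76328227e-05  7.19186120e-01] 0.5859938847363119
(array([11.76547521,  9.86934809,  1.16431102]), array([-4.22472828e-05,  7.02031972e-04, -1.32036370e+00]))
```

Call:
step_arm(
  targets=[0.59,11.8,9.9,1.2,0,0,-1.32,0.59,11.8,9.9,1.2,0,0,-1.32,0.59,11.8,9.9,1.2,0,0,-1.32,0.59,11.8,9.9,1.2,0,0,-1.32,0.59,11.8,9.9,1.2,0,0,-1.32,0.59,11.8,9.9,1.2,0,0,-1.32,0.59,11.8,9.9,1.2,0,0,-1.32,0.59,11.8,9.9,1.2,0,0,-1.32,0.59,11.8,9.9,1.2,0,0,-1.32,0.59,11.8,9.9,1.2,0,0,-1.32,0.59,11.8,9.9,1.2,0,0,-1.32,0.59,11.8,9.9,1.2,0,0,-1.32],
)

```text
clock: 2.15
tool_pos: [0.4656, 0.0493, 0.1995]
tool_rot: [0.098, -3.14, 0.0]
ft_force: [-0.0, 0.6, 0.6]
width: 0.589
```

```bash
python3 -c "
from mv import *
o,R=st(); print(o['clock'],o['tool_pos'],Lc(o['tool_pos']),o['joints'],o['width']);print(rel((-.165,-.02,.2),Rd2))
for n in ['wrist','side','top']: snap(n,n+'1')
"
```

```text
2.15 [0.46563963 0.04929147 0.19953549] [-0.16443391 -0.02190718  0.19953549] [-1.74920211e-01 -3.07779352e-01 -3.66750540e-01  1.51215166e+00
 -8.76890763e-05 -2.37333624e-01] 0.5885658919993825
(array([ 0.05720167,  0.1905455 , -0.04643281]), array([-7.94983696e-06, -3.38000087e-04, -3.02701893e-03]))
```

View pics/wrist1.png

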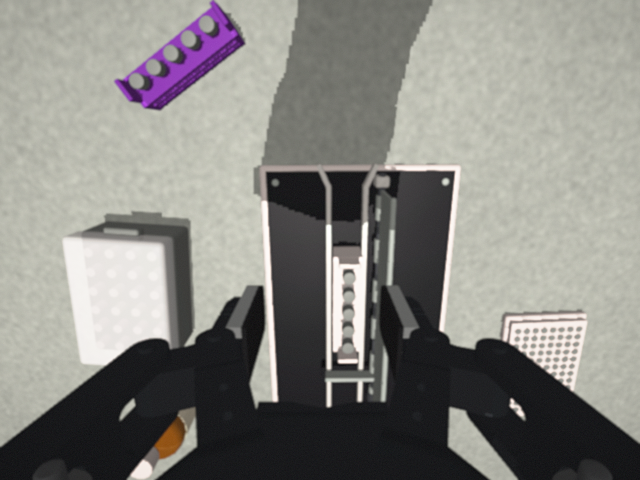

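View pics/side1.png

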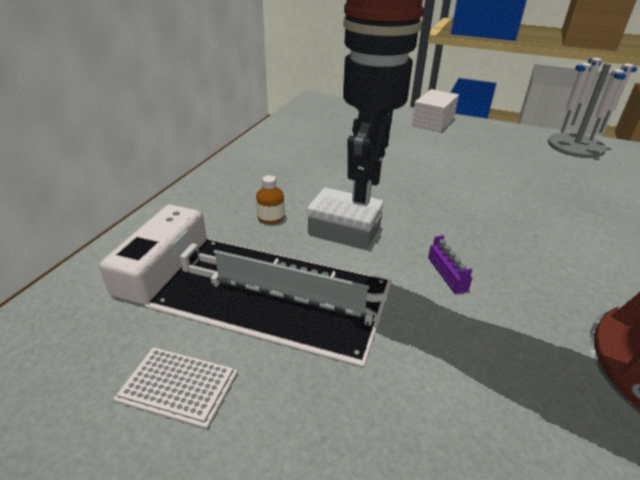

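View pics/top1.png

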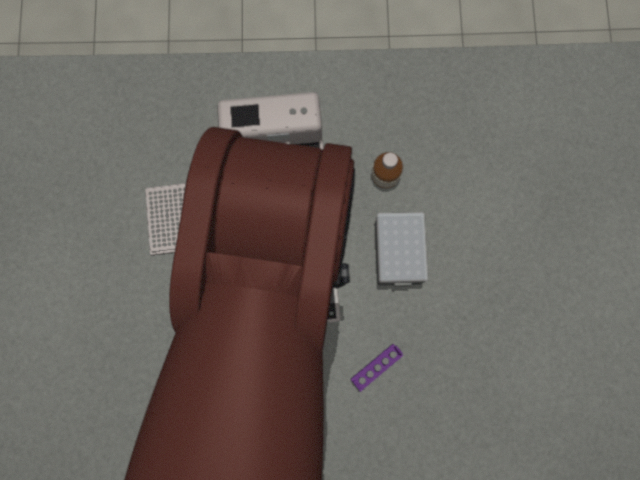

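The wrist view shows the loader upside down: rack tail (347,255), bar (350,376), flap to the right (385,250). The fingers are at (250,300) and (392,300). I'll measure the fingers in the tool frame from depth and cross-check the loader fit in this view.

```bash
python3 -c "
from mv import *
im,d,ci=load('wrist1'); o,R=st()
vv,uu=np.where((d>0)&(d<.19))
pts=[]
K=np.array([[ci['fx'],0,ci['cx']],[0,ci['fy'],ci['cy']],[0,0,1]],float)
p=cv2.undistortPoints(np.c_[uu,vv][:,None].astype(float),K,np.array([float(ci['k1']),0,0,0,0]))[:,0]
X=np.c_[p,np.ones(len(p))]*d[vv,uu][:,None]; X=(X-ci['t'])@ci['R']; T=(X-o['tool_pos'])@R*1000
for z0 in range(-70,16,5):
    m=(T[:,2]>=z0)&(T[:,2]<z0+5)
    for s in (-1,1):
        k=m&(s*T[:,1]>5)
        if k.sum()>5: print(z0,s,k.sum(),'y',T[k,1].min().round(1),T[k,1].max().round(1),'x',T[k,0].min().round(1),T[k,0].max().round(1))
im[:]=im
for l in [(-.21,.105,.01),(-.21,-.08,.01),(0,-.02,.034),(0,.03,.034),(-.137,0,.058),(-.19,.03,.079),(.045,.03,.079),(-.193,.0165,.022),(-.193,-.0165,.022)]:
    u=proj(ci,W(l)); cv2.circle(im,(int(round(u[0])),int(round(u[1]))),2,(0,0,255),-1)
cv2.imwrite('pics/w1o.png',cv2.resize(im[150:420,220:480],None,fx=2.2,fy=2.2,interpolation=cv2.INTER_CUBIC))
"
```

```text
-70 -1 3855 y -64.7 -5.0 x -11.6 18.1
-70 1 3712 y 5.0 63.6 x -11.1 18.1
-65 -1 2933 y -63.2 -5.0 x -13.0 17.9
-65 1 2873 y 5.1 61.7 x -14.0 18.0
-60 -1 1848 y -62.3 -19.2 x -13.1 17.9
-60 1 1839 y 17.4 60.1 x -12.8 18.1
-55 -1 1517 y -61.1 -21.3 x -12.8 16.3
-55 1 1527 y 19.1 58.7 x -12.9 16.8
-50 -1 3728 y -60.7 -23.8 x -12.8 14.1
-50 1 3713 y 22.0 58.0 x -13.4 13.9
-45 -1 1266 y -59.4 -24.8 x -12.4 14.1
-45 1 1256 y 22.7 56.8 x -12.7 14.1
-40 -1 728 y -56.7 -26.7 x 5.6 14.0
-40 1 730 y 24.8 56.1 x 5.7 14.4
-35 -1 283 y -48.2 -26.0 x -9.2 13.0
-35 1 302 y 23.8 45.9 x -8.5 13.0
-30 -1 550 y -32.8 -25.7 x -11.3 11.6
-30 1 516 y 23.6 30.7 x -11.4 12.0
-25 -1 374 y -39.7 -25.7 x -10.9 11.5
-25 1 385 y 23.8 37.7 x -11.5 11.6
-20 -1 367 y -39.8 -25.7 x -11.8 11.5
-20 1 362 y 23.7 37.8 x -11.0 11.7
-15 -1 318 y -39.8 -25.7 x -11.0 11.4
-15 1 328 y 23.8 37.8 x -11.7 11.7
-10 -1 321 y -39.6 -25.7 x -11.4 11.4
-10 1 313 y 23.8 37.6 x -11.4 11.4
-5 -1 261 y -39.6 -25.7 x -11.0 11.3
-5 1 245 y 23.8 37.4 x -10.8 11.7
0 -1 165 y -37.9 -25.8 x -10.9 11.2
0 1 178 y 23.8 35.9 x -11.6 11.6
5 -1 37 y -26.6 -25.8 x -8.7 9.4
5 1 40 y 23.8 24.3 x -9.2 9.8
```

View pics/w1o.png

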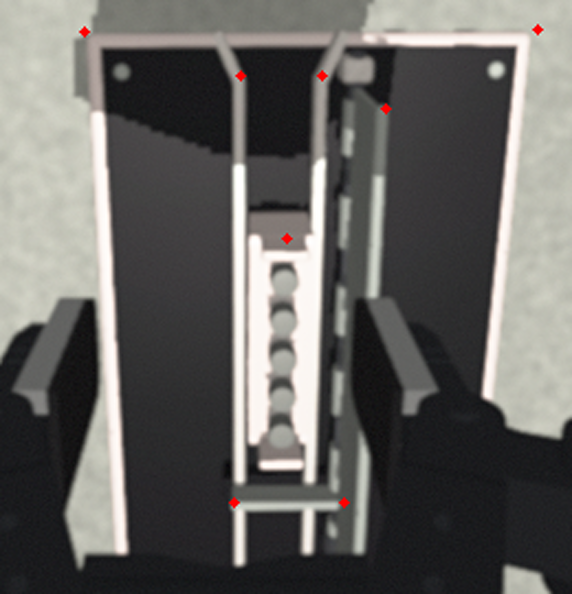

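Call:
step_arm(
  targets=[0.63,0,-0.8,0.5,0,0,0,0.63,0,-1.6,1,0,0,0,0.63,0,-1.6,2.5,0,0,0,0.63,0,-1.6,4,0,0,0,0.63,0,-1.6,5.5,0,0,0,0.63,0,-1.6,7,0,0,0,0.63,0,-1.6,8.5,0,0,0,0.63,0,-1.6,10,0,0,0,0.63,0,-1.6,11,0,0,0,0.63,0,-1.6,12,0,0,0,0.63,0,-1.6,12,0,0,0,0.63,0,-1.6,12,0,0,0],
)

```text
clock: 3.3
tool_pos: [0.4665, 0.0331, 0.0795]
tool_rot: [0.092, -3.14, -0.0]
ft_force: [0.3, 0.5, 0.5]
width: 0.634
```

```bash
python3 -c "
from mv import *
o,R=st(); print(o['clock'],Lc(o['tool_pos'])*1e3,o['joints'],o['width'],o['ft_force']);print(rel((-.165,-.038,.042),Rd2))
for n in ['wrist','side']: snap(n,n+'2')
"
```

```text
3.3 [-164.652626    -38.15311053   79.5084516 ] [-2.09963794e-01 -2.75230983e-01 -5.58559522e-01  1.28812388e+00
 -1.14697490e-04 -2.68683790e-01] 0.633789995873084 [0.27048123 0.50852601 0.53949727]
(array([0.03235271, 0.01483876, 3.75086838]), array([ 6.58121582e-05, -6.62779957e-04, -6.72041238e-03]))
```

View pics/wrist2.png

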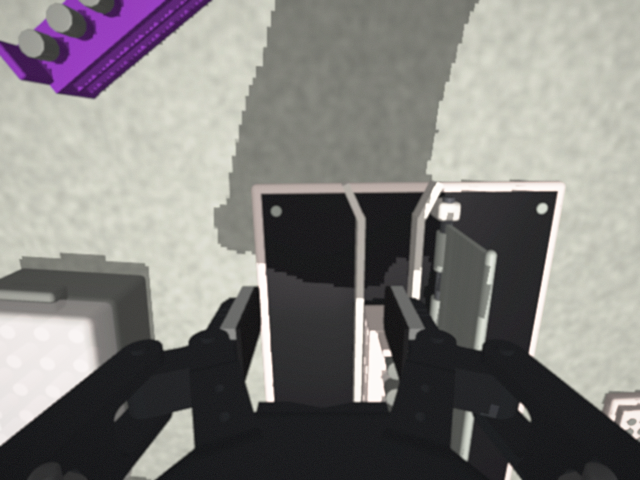

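View pics/side2.png

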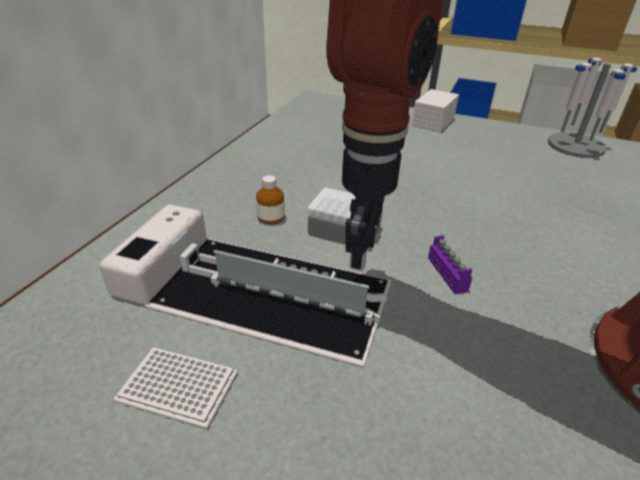

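Call:
step_arm(
  targets=[0.63,0,0,1,0,0,0,0.63,0,0,2,0,0,0,0.63,0,0,3,0,0,0,0.63,0,0,3.75,0,0,0,0.63,0,0,3.75,0,0,0,0.63,0,0,3.75,0,0,0],
)

```text
clock: 3.9
tool_pos: [0.4661, 0.0334, 0.0414]
tool_rot: [0.093, -3.139, -0.0]
ft_force: [-0.1, 0.3, 0.2]
width: 0.634
```

```bash
python3 -c "
from mv import *
o,R=st(); print(o['clock'],Lc(o['tool_pos'])*1e3,o['width'],o['ft_force']);print(rel((-.165,.033,.042),Rd2))
snap('side','side3'); crop('side3',270,200,430,360,4,'s3'); 
"
```

```text
3.9 [-165.01991245  -37.78553584   41.44566192] 0.6343874786929405 [-0.10168792  0.31624608  0.20077111]
(array([ 0.04194975,  7.07844693, -0.05316887]), array([ 0.00031584, -0.00146489, -0.00619641]))
```

View pics/s3.png

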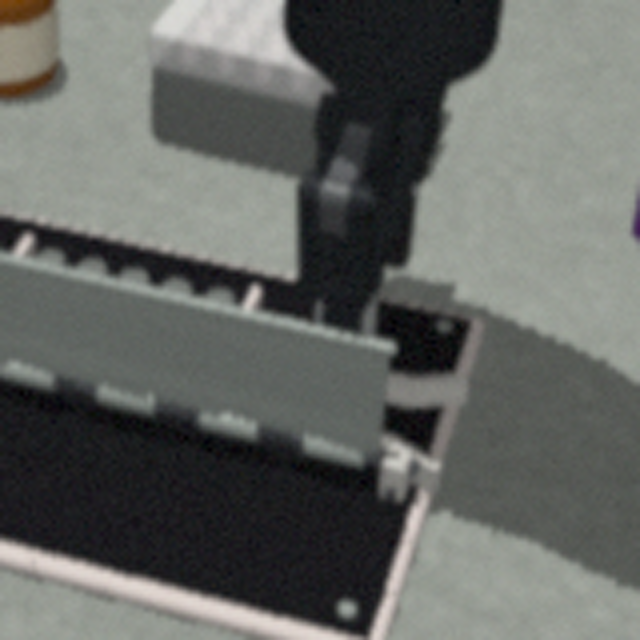

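Finger A (px ~340,310 in the crop) is inside the flap and behind the tail plate (250,300), touching nothing. Next I push the flap outward.

Call:
step_arm(
  targets=[0.63,0,0.7,0,0,0,0,0.63,0,1.4,0,0,0,0,0.63,0,2.1,0,0,0,0,0.63,0,2.8,0,0,0,0,0.63,0,3.5,0,0,0,0,0.63,0,4.2,0,0,0,0,0.63,0,4.9,0,0,0,0,0.63,0,5.6,0,0,0,0,0.63,0,6.3,0,0,0,0,0.63,0,7.1,0,0,0,0,0.63,0,7.1,0,0,0,0,0.63,0,7.1,0,0,0,0],
)

```text
clock: 4.95
tool_pos: [0.4627, 0.1051, 0.0425]
tool_rot: [-0.095, 3.14, 0.002]
ft_force: [0.3, 1.9, 3.8]
width: 0.633
```

```bash
python3 -c "
from mv import *
o,R=st(); print(o['clock'],Lc(o['tool_pos'])*1e3,o['width'],RL.T@o['ft_force']);print(rel((-.165,.033,.042),Rd2))
snap('side','side4'); crop('side4',190,190,420,360,3,'s4'); snap('wrist','wrist4')
"
```

```text
4.95 [-163.74909689   34.00053087   42.48282284] 0.6325863851338017 [0.43229156 1.91137456 3.79999214]
(array([ 0.12462654, -0.10072228,  0.04808982]), array([ 0.00113909,  0.0006256 , -0.00492004]))
```

View pics/s4.png

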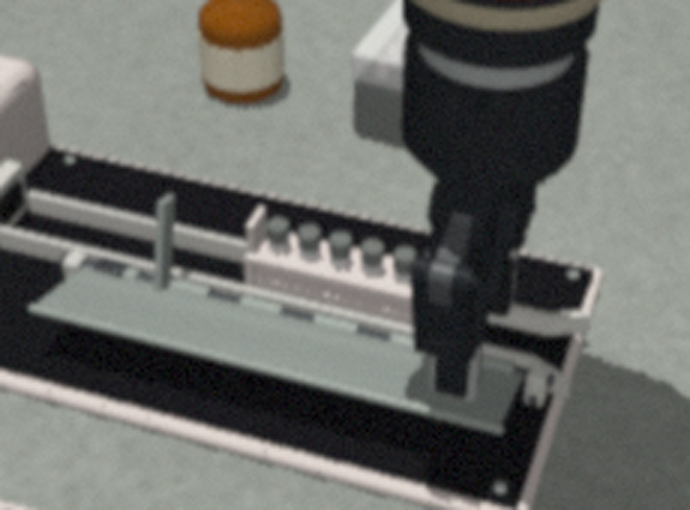

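View pics/wrist4.png

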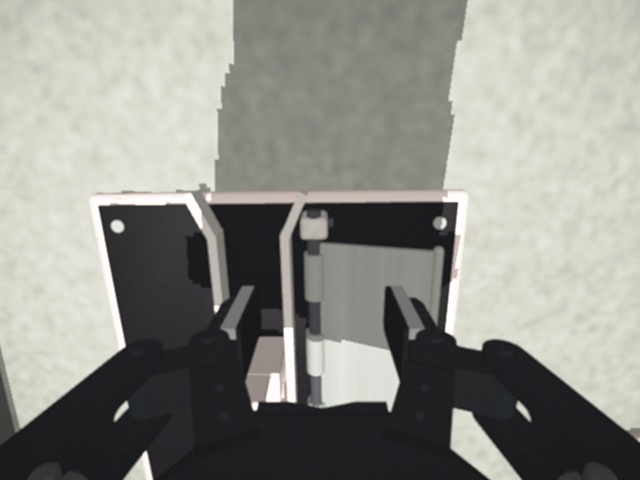

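```bash
cat > ang.py <<'E'
from mv import *
def cloud(f):
    im,d,ci=load(f); vv,uu=np.where(d>0)
    K=np.array([[ci['fx'],0,ci['cx']],[0,ci['fy'],ci['cy']],[0,0,1]],float)
    p=cv2.undistortPoints(np.c_[uu,vv][:,None].astype(float),K,np.array([float(ci['k1']),0,0,0,0]))[:,0]
    X=np.c_[p,np.ones(len(p))]*d[vv,uu][:,None]; X=(X-ci['t'])@ci['R']
    return (X-[q[0],q[1],0])@RL*1e3, uu,vv
def gate(f,x0=-185,x1=40):
    C,u,v=cloud(f); m=(C[:,0]>x0)&(C[:,0]<x1)&(C[:,1]>36)&(C[:,1]<86)&(C[:,2]>22)&(C[:,2]<50)
    A=C[m]; n=len(A)
    for _ in range(5):
        a,b=np.polyfit(A[:,1]-30,A[:,2]-24,1); r=abs(A[:,2]-24-a*(A[:,1]-30)-b); A=A[r<max(2.5,np.percentile(r,90)*.8)] if _<4 else A
    print(f,n,len(A),'slope angle gate',np.pi/2-np.arctan(a),'intercept',b,'ymax',A[:,1].max())
if __name__=='__main__':
    gate('side4',-140,40); gate('wrist4',-185,-150)
    for f in ['wrist4']:
        C,u,v=cloud(f)
        m=(C[:,0]>-142)&(C[:,0]<-125)&(abs(C[:,1])<22)&(C[:,2]>50)&(C[:,2]<66); print(f,'tail',m.sum(),C[m].min(0),C[m].max(0))
        m=(C[:,0]>-180)&(C[:,0]<-146)&(C[:,1]<30)&(C[:,2]>35)&(C[:,2]<62); print(f,'B',m.sum(),C[m].min(0),C[m].max(0))
    C,u,v=cloud('side4'); m=(abs(C[:,0])<6)&(C[:,1]<60)&(C[:,1]>-25)&(C[:,2]>50);print('bar',m.sum(),C[m].min(0),C[m].max(0))
    m=(C[:,0]>-60)&(C[:,0]<-30)&(abs(C[:,1])<25)&(C[:,2]>50);print('head',m.sum(),C[m].min(0),C[m].max(0))
E
python3 ang.py
```

```text
side4 2329 2247 slope angle gate 1.3021797805399513 intercept -0.5305559940530629 ymax 85.99138863115495
wrist4 6616 5947 slope angle gate 1.2941268105459676 intercept 1.6646510752021415 ymax 81.93231657069978
wrist4 tail 263 [-133.18591259    0.93403545   50.05337501] [-128.26819466    8.93582173   58.86213696]
wrist4 B 1450 [-175.66901056   -8.02405508   35.0656445 ] [-152.18513589    6.06677051   61.99938021]
bar 90 [-3.54095662 18.1920819  50.12527126] [ 2.41377847 35.89009767 73.68223331]
head 85 [-57.42964431  -5.98046124  50.1038416 ] [-37.93132598  14.10192     57.86431633]
```

Gate measured at about 1.30 rad in both views. The bar stands at y 18–36, z up to 74; finger B spans y −8..6 behind the tail at x≈−133. Next I push along the lane.

Call:
step_arm(
  targets=[0.63,-0.5,7.1e-10,0,0,0,0,0.63,-1.0,0,0,0,0,0,0.63,-1.4,0,0,0,0,0,0.63,-1.7,0,0,0,0,0,0.63,-2.0,0,0,0,0,0,0.63,-2.4,0,0,0,0,0,0.63,-2.9,0,0,0,0,0,0.63,-3.4,0,0,0,0,0,0.63,-3.9,0,0,0,0,0,0.63,-4.4,0,0,0,0,0,0.63,-4.9,0,0,0,0,0,0.63,-5.4,0,0,0,0,0],
)

```text
clock: 6.05
tool_pos: [0.5169, 0.1074, 0.0422]
tool_rot: [0.093, -3.14, 0.0]
ft_force: [-2.8, -1.2, 2.7]
width: 0.628
```

```bash
python3 -c "
from ang import *
o,R=st(); print(o['clock'],Lc(o['tool_pos'])*1e3,o['width'],RL.T@o['ft_force']);print(rel((-.055,.033,.042),Rd2))
snap('side','side5'); crop('side5',190,190,420,360,3,'s5'); gate('side5',-80,40)
"
```

```text
6.05 [-109.44951277   32.70299576   42.17640302] 0.6280203423983739 [-2.83825851 -1.05786656  2.7121881 ]
(array([-5.44466375,  0.06343836,  0.01731693]), array([-7.80705448e-05, -5.87228671e-05, -6.19607964e-03]))
side5 1497 1424 slope angle gate 1.2990979834842946 intercept -0.6419527715895008 ymax 85.99555757075944
```

View pics/s5.png

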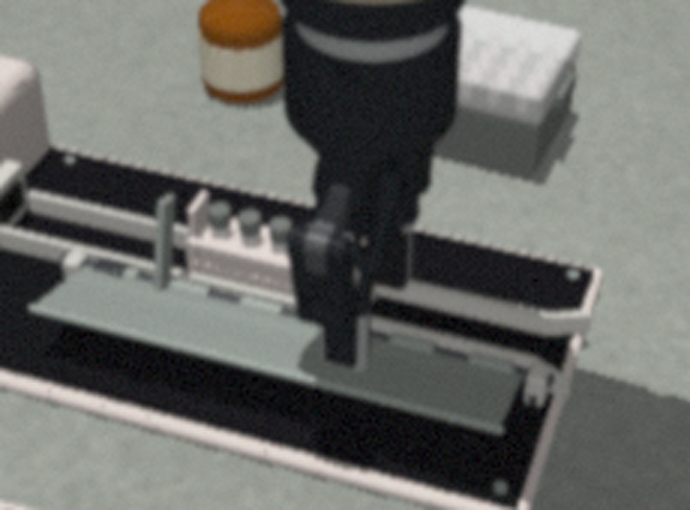

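Call:
step_arm(
  targets=[0.63,-0.5,0.05,0,0,0,-0.006,0.63,-1.0,0.05,0,0,0,-0.006,0.63,-1.5,0.05,0,0,0,-0.006,0.63,-2.0,0.05,0,0,0,-0.006,0.63,-2.5,0.05,0,0,0,-0.006,0.63,-3.0,0.05,0,0,0,-0.006,0.63,-3.5,0.05,0,0,0,-0.006,0.63,-4.0,0.05,0,0,0,-0.006,0.63,-4.5,0.05,0,0,0,-0.006,0.63,-5.0,0.05,0,0,0,-0.006,0.63,-5.4,0.05,0,0,0,-0.006,0.63,-5.8,0.05,0,0,0,-0.006],
)

```text
clock: 7.1
tool_pos: [0.5747, 0.1113, 0.0422]
tool_rot: [0.102, -3.14, 0.0]
ft_force: [-3.6, -0.6, 4.9]
width: 0.633
```

```bash
python3 -c "
from ang import *
o,R=st(); print(o['clock'],Lc(o['tool_pos'])*1e3,o['width'],RL.T@o['ft_force']);print(rel((-.0005,.033,.042),Rd2))
snap('side','side6'); crop('side6',160,170,390,340,3,'s6'); gate('side6',-30,40)
"
```

```text
7.1 [-51.53583961  32.79317639  42.2073821 ] 0.6328697533459244 [-3.63533269 -0.37600668  4.85950902]
(array([-5.10357938,  0.02209514,  0.02040528]), array([-1.04369286e-04, -6.47969618e-05, -2.76400751e-04]))
side6 856 797 slope angle gate 1.3026055432388837 intercept -0.5318776480541955 ymax 85.98092487761078
```

View pics/s6.png

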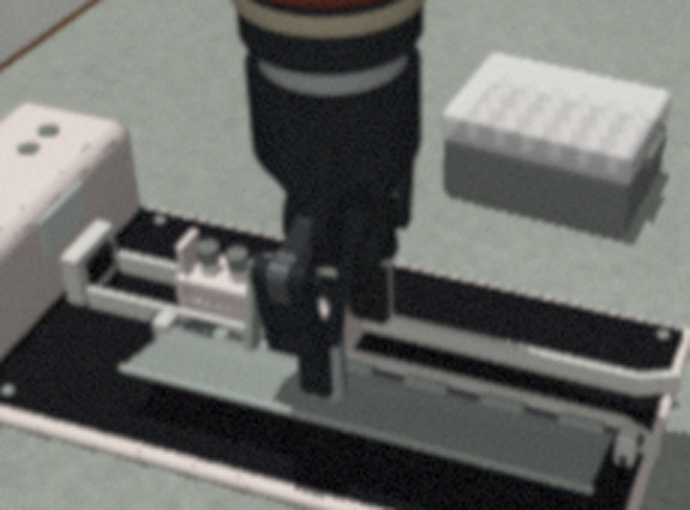

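Call:
step_arm(
  targets=[0.63,-0.4,0,0,0,0,0,0.63,-0.8,0,0,0,0,0,0.63,-1.2,0,0,0,0,0,0.63,-1.6,0,0,0,0,0,0.63,-2.0,0,0,0,0,0,0.63,-2.4,0,0,0,0,0,0.63,-2.8,0,0,0,0,0,0.63,-3.2,0,0,0,0,0,0.63,-3.5,0,0,0,0,0,0.63,-3.8,0,0,0,0,0,0.63,-4.1,0,0,0,0,0,0.63,-4.3,0,0,0,0,0],
)

```text
clock: 8.15
tool_pos: [0.6176, 0.1141, 0.0422]
tool_rot: [-0.102, 3.14, -0.0]
ft_force: [-4.2, -0.9, 3.5]
width: 0.629
```

```bash
python3 -c "
from ang import *
o,R=st(); print(o['clock'],Lc(o['tool_pos'])*1e3,o['width'],RL.T@o['ft_force']);print(rel((-.0005,.033,.042),Rd2))
snap('side','side7'); crop('side7',160,170,390,340,3,'s7'); gate('side7',15,40); snap('wrist','wrist7')
"
```

```text
8.15 [-8.60056244 32.78120469 42.21088056] 0.6292463443067207 [-4.26815224 -0.59414513  3.52426211]
(array([-0.81004852,  0.02209721,  0.02115764]), array([-1.06892671e-04,  8.88066460e-05, -2.65937290e-04]))
side7 280 277 slope angle gate 1.2950030307240887 intercept -0.8499935389674556 ymax 85.93737951721829
```

View pics/s7.png

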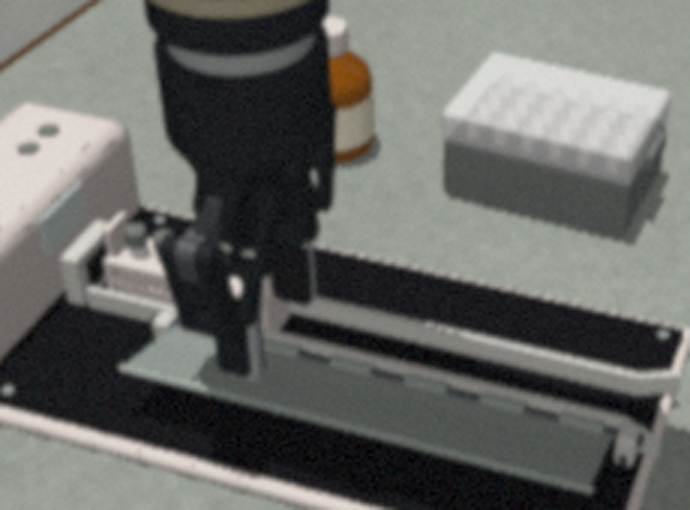

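View pics/wrist7.png

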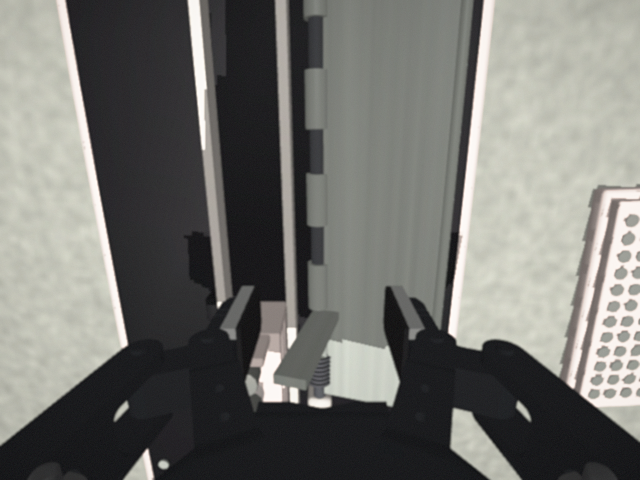

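Call:
step_arm(
  targets=[0.63,-0.15,0,0,0,0,0,0.63,-0.3,0,0,0,0,0,0.63,-0.45,0,0,0,0,0,0.63,-0.55,0,0,0,0,0,0.63,-0.65,0,0,0,0,0,0.63,-0.7,0,0,0,0,0,0.63,-0.75,0,0,0,0,0,0.63,-0.8,0,0,0,0,0],
)

```text
clock: 8.92
tool_pos: [0.6252, 0.1146, 0.0422]
tool_rot: [0.102, -3.14, 0.0]
ft_force: [-2.5, -1.0, 4.3]
width: 0.631
```

```bash
python3 -c "
from ang import *
o,R=st(); print(o['clock'],Lc(o['tool_pos'])*1e3,o['width'],RL.T@o['ft_force'])
snap('side','side8'); crop('side8',160,190,280,290,5,'s8'); snap('top','top8'); crop('top8',210,85,345,335,3,'t8')
"
```

```text
8.9167 [-0.95833896 32.85517883 42.22230626] 0.631193600640353 [-2.57053311 -0.79942079  4.26382438]
```

View pics/s8.png

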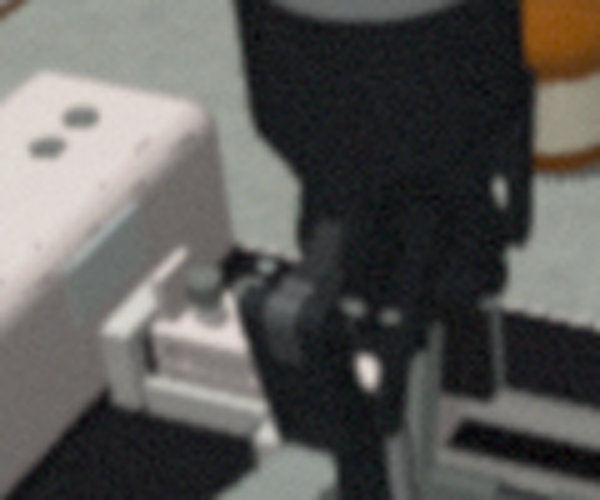

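A small gap to the stop remains (crop px 150,345). I'll creep on until the force rises.

Call:
step_arm(
  targets=[0.63,-0.05,0,0,0,0,0,0.63,-0.1,0,0,0,0,0,0.63,-0.15,0,0,0,0,0,0.63,-0.2,0,0,0,0,0],
)

```text
clock: 9.35
tool_pos: [0.6272, 0.1147, 0.0422]
tool_rot: [0.102, -3.14, 0.0]
ft_force: [-6.1, -2.7, 4.8]
width: 0.628
```

Call:
step_arm(
  targets=[0.63,-0.04,0,0,0,0,0,0.63,-0.08,0,0,0,0,0,0.63,-0.12,0,0,0,0,0],
)

```text
clock: 9.6
tool_pos: [0.6272, 0.1147, 0.0422]
tool_rot: [0.102, -3.137, 0.001]
ft_force: [-11.7, -2.4, 8.9]
width: 0.629
```

Force rose to 11.7 N with the tool no longer advancing, so the rack is at the stop. I'll back finger B off gently with the flap still held, then look.

Call:
step_arm(
  targets=[0.63,0.1,0,0,0,0,0,0.63,0.2,0,0,0,0,0,0.63,0.4,0,0,0,0,0,0.63,0.7,0,0,0,0,0,0.63,1.1,0,0,0,0,0,0.63,1.6,0,0,0,0,0,0.63,2.1,0,0,0,0,0,0.63,2.6,0,0,0,0,0,0.63,3.1,0,0,0,0,0,0.63,3.7,0,0,0,0,0,0.63,4.3,0,0,0,0,0,0.63,4.9,0,0,0,0,0],
)

```text
clock: 10.6
tool_pos: [0.5788, 0.1116, 0.0422]
tool_rot: [-0.102, 3.14, -0.0]
ft_force: [2.1, -0.9, 3.5]
width: 0.63
```

Call:
step_arm(
  targets=[0.63,0.6,0,0,0,0,0,0.63,1.2,0,0,0,0,0,0.63,1.8,0,0,0,0,0,0.63,2.4,0,0,0,0,0,0.63,3,0,0,0,0,0,0.63,3.6,0,0,0,0,0,0.63,4.2,0,0,0,0,0,0.63,4.8,0,0,0,0,0,0.63,5.4,0,0,0,0,0,0.63,6,0,0,0,0,0,0.63,6,0,0,0,0,0],
)

```text
clock: 11.52
tool_pos: [0.5182, 0.1077, 0.042]
tool_rot: [0.103, -3.139, 0.0]
ft_force: [-2.6, -1.4, 3.0]
width: 0.626
```

```bash
python3 -c "
from ang import *
o,R=st(); print(o['clock'],Lc(o['tool_pos'])*1e3,o['width'],RL.T@o['ft_force'])
snap('side','side9'); crop('side9',160,180,320,300,4.5,'s9'); gate('side9',-60,40)
C,u,v=cloud('side9')
m=(C[:,0]>-20)&(C[:,0]<125)&(abs(C[:,1])<16)&(C[:,2]>48)&(C[:,2]<62);print('rack',m.sum(),C[m].min(0),C[m].max(0))
"
```

```text
11.5167 [-108.14472106   32.9602645    42.01764796] 0.625852749946663 [-2.69634489 -1.21220767  2.96804533]
side9 1256 1187 slope angle gate 1.3052970846371257 intercept -0.6120507257904404 ymax 85.98841705269037
rack 333 [  9.83026658 -12.83652253  48.00247712] [124.96645118  13.75870779  60.15961027]
```

View pics/s9.png

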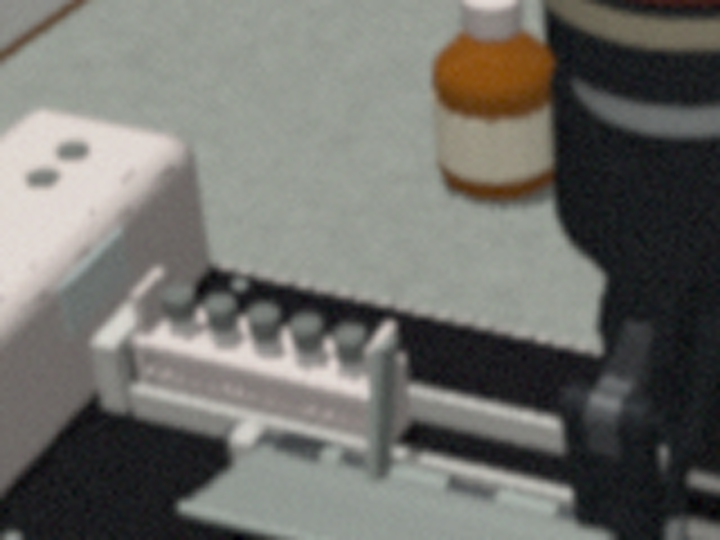

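The rack sits against the stop with its tail at x≈10 mm, clear of the bar. Next I let the gate close by moving inward.

Call:
step_arm(
  targets=[0.63,0,-0.6,0,0,0,0,0.63,0,-1.2,0,0,0,0,0.63,0,-1.8,0,0,0,0,0.63,0,-2.4,0,0,0,0,0.63,0,-3.0,0,0,0,0,0.63,0,-3.6,0,0,0,0,0.63,0,-4.2,0,0,0,0,0.63,0,-4.8,0,0,0,0,0.63,0,-5.4,0,0,0,0,0.63,0,-6.0,0,0,0,0,0.63,0,-6.6,0,0,0,0,0.63,0,-7.1,0,0,0,0],
)

```text
clock: 12.57
tool_pos: [0.5238, 0.0362, 0.0416]
tool_rot: [0.102, -3.139, -0.0]
ft_force: [-0.1, 0.3, -0.5]
width: 0.627
```

```bash
python3 -c "
from ang import *
o,R=st(); print(o['clock'],Lc(o['tool_pos'])*1e3,o['width'],RL.T@o['ft_force'])
snap('side','side10'); crop('side10',150,170,390,350,3,'s10')
"
```

```text
12.5667 [-107.26389631  -38.81660603   41.59965028] 0.627313288438913 [-0.07225096  0.32054356 -0.47876092]
```

View pics/s10.png

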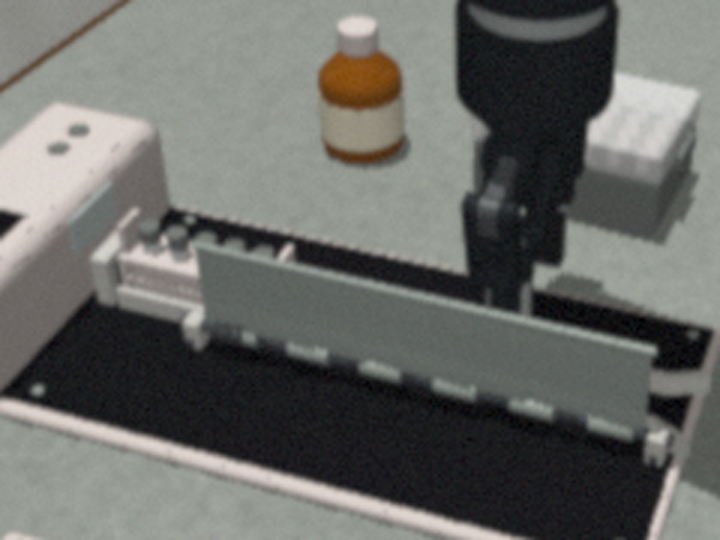

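The flap is upright and the gate closed. I'll raise the arm straight up and back, then check the rack and gate from above.

Call:
step_arm(
  targets=[0.63,0,0,-1,0,0,0,0.63,0,0,-2.5,0,0,0,0.63,0,0,-4.5,0,0,0,0.63,0,0,-6.5,0,0,0,0.63,0,0,-9,0,0,0,0.63,0,0,-12,0,0,0,0.63,0,0,-15,0,0,0,0.63,0,-3,-17,0,0,0,0.63,1,-6,-18,0,0,0,0.63,2,-9,-18,0,0,0,0.63,3,-12,-18,0,0,0,0.63,3,-15,-18,0,0,0],
)

```text
clock: 13.62
tool_pos: [0.503, -0.1157, 0.2235]
tool_rot: [-0.103, 3.139, -0.001]
ft_force: [0.4, 0.5, -0.4]
width: 0.63
```

Call:
step_arm(
  targets=[0.63,0,-4,0,0,0,0,0.63,0,-8,0,0,0,0,0.63,0,-12,0,0,0,0,0.63,0,-16,0,0,0,0,0.63,0,-20,0,0,0,0,0.63,0,-24,0,0,0,0,0.63,0,-24,0,0,0,0,0.63,0,-24,0,0,0,0,0.63,0,-24,0,0,0,0],
)

```text
clock: 14.37
tool_pos: [0.5197, -0.3538, 0.2225]
tool_rot: [0.102, -3.14, -0.001]
ft_force: [0.3, 0.4, -0.3]
width: 0.63
```

```bash
python3 -c "
from ang import *
o,R=st(); print(o['clock'],o['tool_pos'],o['ft_force'])
snap('side','side11'); snap('top','top11'); crop('top11',210,85,345,335,3,'t11')
im,d,ci=load('top11')
for n,l in dict(tail=(.011,0,.058),stop=(.107,0,.04),bar=(0,0,.034)).items(): print(n,(np.array(proj(ci,W(l)))-[210,85])*3)
"
```

```text
14.3667 [ 0.51966862 -0.35378856  0.22247298] [ 0.29272531  0.44047113 -0.26002412]
tail [222.14463385 338.77067021]
stop [211.97219182 194.79371633]
bar [226.58574419 367.48203468]
```

View pics/t11.png

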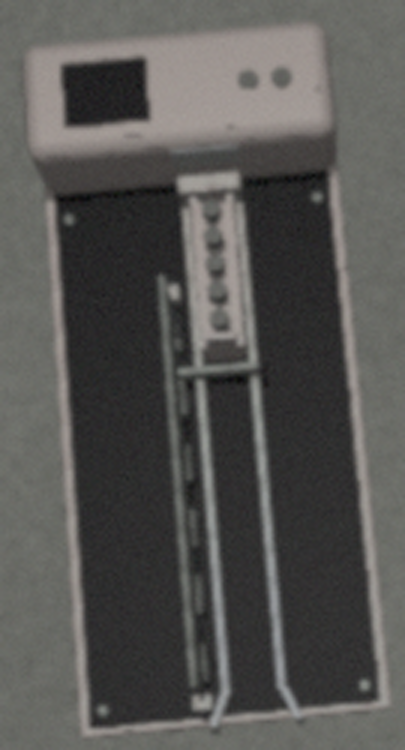

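View pics/side11.png

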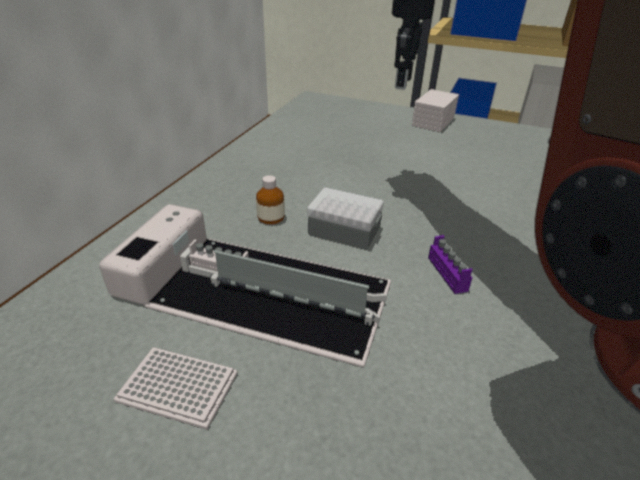

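View pics/top11.png

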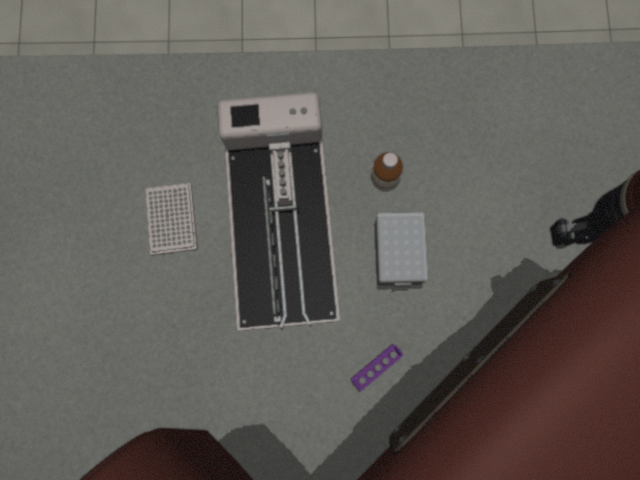

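The rack is home: its head is at the stop (crop px 211,193) and its tail edge at about (225,343), where 339 was predicted. The closed bar lies behind it at y=371 and the flap is upright. The plate, tip box, bottle and purple rack have not moved. Handing in.

```bash
python3 -c "
from bench import bot
print(bot.finish_job())"
```

```text
the job is handed in; nothing more can be done
None
```

The rack is loaded: it sits home against the end stop with the gate closed behind it, and I handed the job in at about 14.4 s of the 43 s.

- **Gate:** One finger held the flap open at 1.30 rad, checked from depth at stages along the push and again as the finger backed off.
- **Push:** The other finger pushed the tail along the lane until the force rose to about 12 N and the tool stopped advancing. I then backed off behind the bar and let the gate swing shut gently by moving the finger inward.
- **Last checks:** The rack's head is at the stop. Its tail measured at x ≈ 10 mm in depth (11 mm expected), and its edge was about 1 pixel from its predicted place in the top view. The bar lies across the lane behind it without touching, and the flap is upright.
- **Bystanders:** The plate, tip box, bottle and purple rack look unmoved, and the arm is clear of everything.
- **Disagreement:** The rack's tail at the start read −137 mm in the top view and −133 mm in the wrist depth. This had no effect, because the stop was found by force.

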